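# Feed one roller bearing and nudge it onto the pad

## Robot

A 6-joint arm with a two-finger parallel gripper is mounted at the origin on the work surface. World frame = base frame: x ahead of the robot, y to its left, z up, the work surface at z = 0. Lengths are in m, angles in rad, forces in N, time in s.
With the tool pointing down it reaches from about 0.4 to 0.825 m from the base axis. Payload 7 kg.
Tool frame: the origin (TCP) lies midway between the tips of the shut fingers; the grasp point (between the pads) lies 19 mm behind it; z points along the fingers, y is the direction in which the jaws open and shut (so a half turn about z gives the same grasp; the last joint's range is limited). The gripper opens to 88 mm and grips with 3 to 60 N. Pads are 19 mm wide; open, the fingers measure 130 mm over their backs; the gripper's body (78 mm by 193 mm) begins 47 mm behind the grasp point.
Start: joints at [-0.986, 0.359, 0.012, 0, -1.224, -0.288], TCP at [0.197, -0.645, 0.227] pointing down, gripper open.
Joint ranges: [-3.07, 3.07], [-1.43, 2.12], [-1.02, 1.25], [-3.03, 1.67], [-3.05, -0], [-3.03, 3.03]. Speed limits (rad/s): [2.39, 2.39, 3.01, 3.14, 3.14, 3.14].

## Interface

Orientations are given as a unit quaternion [w, x, y, z].
In Python, from workcell import robot, imaging gives the robot as it stands.
- The arm moves only by the tool arm_command, never from a script. Its argument "moves" is a list that holds one entry, the list of rows, each a list of 7 numbers: the shift along the tool's x, y, z in m, then the turn, a rotation vector about the tool's x, y, z in degrees, then the opening, from -1 (shut) to 1 (fully open), so that 0 is half open. A call has 1 to 5 rows; each row is the pose to reach, as a shift and turn from the pose commanded when the call began, along the tool's axes at that moment; what a row does not reach only later rows make up. A row lasts 1/8 s, in which the tool goes at most 62.5 mm and 10.7 degrees, less where a joint would pass 70% of its speed; a pose out of reach is approached as far as the arm can. A call with a gripper value outside its range is refused whole. The fingers move at their own pace and stop on an object; the grip force is fixed at half the most. Time passes only in rows, so rows that repeat a pose let the fingers close. It gives the time, the measured TCP pose, the force and the opening at its end, in the units of the state.
- robot.read_state(): the state, without advancing time (a new reading comes with each control period).
- imaging.get_image(name): name is "scene" or "top" or "wrist"; returns a dict with "image" (480x640x3 uint8, blue, green, red), "camera_matrix" (3x3 intrinsics, pixels), "k1" (the pictures are not rectified: a ray, as slopes to the right and down, at radius r is drawn at 1 + k1 r^2 times it, then the intrinsics apply), "extrinsics" (4x4, takes a point from camera to world coordinates); the wrist camera has in their place "T_tool_cam" (4x4, takes a point from camera to tool coordinates, whose origin is the TCP and whose axes are the flange's). Camera axes: x right, y down, z forward; pixel columns grow to the right and rows downward; lengths in m; the calibration is good to about 2 mm. A picture is of the moment at which its call begins: read the wrist's pose just before it. There is no depth.
- robot.job_done(): hands the job in, once; it reports no verdict.
The state is a dict: "t": time; "joints": joint angles; "dq": joint speeds; "tau": joint torques, N m; "tool_pos": TCP position; "orientation": TCP orientation; "wrist_force": force on the tool from outside, world axes, zero at the start; "torque": the same for the moment, N m; "gripper_width": finger opening in m.
Only numpy, scipy, OpenCV 4.12 (cv2) and the standard library are available. Lean on these libraries where they do the work, as an engineer would, in place of code of your own. Each camera call takes 0.05 s, during which the arm holds its last target. There are 200 camera calls.

## Task

Press the plunger of the bearing feeder fully down just once and let it spring back up, so that a single bearing comes out onto the steel plate. Then nudge that bearing sideways along the plate with the fingertips until all of it lies on the square black rubber pad, without lifting it. Leave the other bearings in the magazine, and do not disturb the grease tin, the spanner or the parts bin.

Things in the scene. Friction and masses are not known exactly. Their poses are not given: they have to be found in the camera images.
- feeder: fixed bearing feeder on a grey steel plate 6 mm thick, x -115 to 120 mm, y +-165 mm. Origin on the plate's underside below the magazine's axis; x points from the outlet back to the plunger, z up. Magazine: upright square tube, 49 mm outside, clear sides, top 54 mm above the work surface. Behind it a grey linkage housing (x 25 to 111, y +-29, top 62 mm) carries the plunger. Turned up to 0.35 rad.
- outlet (a point): fixed point on the plate's top (6 mm above the work surface) at x = -58 mm, y = 0 of the feeder, before the gap under the magazine's front wall (x = -24). A full press drives a blade that pushes the lowest bearing out towards -x until its centre is about here, or a little further; a part press leaves it stuck. On release the blade goes back and the next bearing drops: each full press feeds one.
- plunger (a joint): travel of the plunger in m: 0 = up (rest), 0.025 = fully down against its stop. It springs back by itself; it takes about 7 N at the start and 13 N at the bottom, some more if pressed fast.
- plunger_top (a point): centre of the top face of the plunger's round black cap (36 mm across, 10 mm thick), which moves with it. At rest it is 100 mm above the work surface, at x = +80 mm, y = 0 of the feeder; fully pressed 75 mm. It is pressed straight down.
- bearing1: a plain steel ball bearing, a disc 35 mm across and 11 mm thick, 45 g, lying flat; origin at the centre of its underside, z along its axis. It lies lowest in the magazine, on the plate, and is the one that the first press ejects.
- bearing2: a plain steel ball bearing, a disc 35 mm across and 11 mm thick, 45 g, lying flat; origin at the centre of its underside, z along its axis. Second from below in the magazine; must stay in the magazine.
- bearing3: a plain steel ball bearing, a disc 35 mm across and 11 mm thick, 45 g, lying flat; origin at the centre of its underside, z along its axis. Third from below in the magazine; must stay.
- bearing4: a plain steel ball bearing, a disc 35 mm across and 11 mm thick, 45 g, lying flat; origin at the centre of its underside, z along its axis. Top of the stack in the magazine; must stay.
- pad: square black rubber pad, 70 x 70 mm, let in flush with the plate's top (no edge to climb). Origin at its centre on the plate's top, axes along its sides and parallel to the feeder's. It lies 95 to 115 mm to the left or right of the feeder's centre line and 45 to 70 mm before its origin; the grease tin stands on the other side.
- tin: bystander: a closed round grease tin, 50 mm across and 34 mm high, standing loose on the plate on the side of the outlet away from the pad, 95 to 115 mm from the feeder's centre line. Origin at the centre of its underside. Not to be moved.
- spanner: bystander: a spanner about 160 mm long lying loose on the work surface about 230 mm to the left (feeder +y) of the feeder's origin. Not to be moved.
- bin: bystander: an open grey parts bin 100 x 70 x 45 mm standing on the work surface about 230 mm to the right (feeder -y) of the feeder's origin. Not to be moved.
Mind the look-alikes: they are no part of the job. What is shaped like the bearing4 but blue, red or turquoise is not meant.

How it is judged:
On the way, in this order (a step that is already met when the one before it is completed fails the run):
1. the plunger is pressed fully down (22 mm or more) (value of joint plunger above 0.022 m).
2. the plunger is back up and the first bearing is out on the plate before the outlet (value of joint plunger below 0.004 m and x of bearing1 in the frame of feeder below -0.045 m), for 0.1 s.
At the end, for the whole second after the job is handed in: The first bearing lies flat and at rest on the pad (its centre within 19 mm of the pad's centre along each of the pad's sides), the plunger is up (within 4 mm), and the other three bearings are still in the magazine (within 10 mm of its axis) (x of bearing1 in the frame of pad between -0.019 and 0.019 m and y of bearing1 in the frame of pad between -0.019 and 0.019 m and height (world z) of bearing1 below 0.01 m and angle between bearing1's own z axis and vertical below 0.1 rad and linear speed of bearing1 below 0.01 m/s and value of joint plunger below 0.004 m and x of bearing2 in the frame of feeder between -0.01 and 0.01 m and y of bearing2 in the frame of feeder between -0.01 and 0.01 m and x of bearing3 in the frame of feeder between -0.01 and 0.01 m and y of bearing3 in the frame of feeder between -0.01 and 0.01 m and x of bearing4 in the frame of feeder between -0.01 and 0.01 m and y of bearing4 in the frame of feeder between -0.01 and 0.01 m); the robot touches nothing.
It fails at once if a bearing is lifted (first one 10 mm off the plate, another 10 mm above its place) (height (world z) of bearing1 above 0.016 m or height (world z) of bearing2 above 0.027 m or height (world z) of bearing3 above 0.038 m or height (world z) of bearing4 above 0.049 m).
It fails at once if a second bearing is fed out of the magazine (x of bearing2 in the frame of feeder below -0.012 m).
It fails at once if the tin, the spanner or the bin is moved by more than 15 mm (distance of any of tin, spanner, bin from where it was at the start of the episode above 0.015 m).
It also fails if it takes over 48 s, if anything falls off the work surface, if the arm or the gripper's body presses on something with over 40 N, if the wrist force passes 120 N, or if a joint passes its speed limit or range.

## Working session

There is one attempt and no reset: what is moved stays moved. The work goes in short steps, Python scripts to look and compute and a tool call to move; the robot and the scene stay as the last step left them, time stands still between calls to the robot, and variables do not carry over. Pictures are saved under pics/ and viewed, about 8 in all and at most 12, crops included, and the job is handed in when it is done.

Besides the shell and the picture viewer there is one more tool, called as a command line: name --argument value ..., lists and objects as JSON in quotes. arm_command: Moves the arm, as the interface text tells. Its arguments: {"type":"object","properties":{"moves":{"type":"array","items":{"type":"array","items":{"type":"array","items":{"type":"number"}}}}},"required":["moves"]}

```bash
mkdir -p pics; python3 - <<'E'
from workcell import robot, imaging
import cv2, numpy as np
s=robot.read_state(); print({k:np.round(v,4).tolist() for k,v in s.items()})
for n in ("top","scene"):
    d=imaging.get_image(n); cv2.imwrite(f"pics/{n}0.png",d["image"])
    print(n,d["camera_matrix"].tolist(),d["k1"],np.round(d["extrinsics"],4).tolist())
E
```

```text
{'t': 0.0, 'joints': [-0.9859, 0.3594, 0.011, -0.0003, -1.2241, -0.2881], 'dq': [-0.001, -0.0006, -0.0005, 0.0006, -0.0017, -0.0022], 'tau': [0.0001, -58.2724, 29.3062, 6.9975, 0.0071, -0.0002], 'tool_pos': [0.1972, -0.645, 0.2256], 'orientation': [-0.0002, -0.1478, 0.989, 0.0008], 'wrist_force': [-0.472, -0.159, -0.4777], 'torque': [-0.0026, -0.0273, 0.0094], 'gripper_width': 0.0877}
top [[499.29461034588735, 0.0, 319.9747488853744], [0.0, 499.29461034588735, 239.76855672187395], [0.0, 0.0, 1.0]] -0.01416687690628475 [[0.0066, -0.992, 0.1262, 0.4653], [-0.9996, -0.0032, 0.0272, 0.0398], [-0.0266, -0.1264, -0.9916, 0.9347], [0.0, 0.0, 0.0, 1.0]]
scene [[453.7779349963757, 0.0, 312.645379078575], [0.0, 453.7779349963757, 243.66546955046564], [0.0, 0.0, 1.0]] -0.08550568379994927 [[0.4969, 0.7226, -0.4806, 1.0201], [0.8678, -0.4213, 0.2636, -0.1855], [-0.012, -0.548, -0.8364, 0.832], [0.0, 0.0, 0.0, 1.0]]
```

View pics/top0.png

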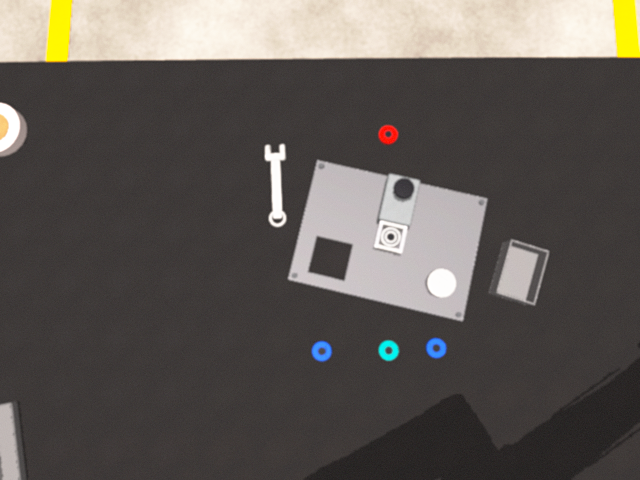

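View pics/scene0.png

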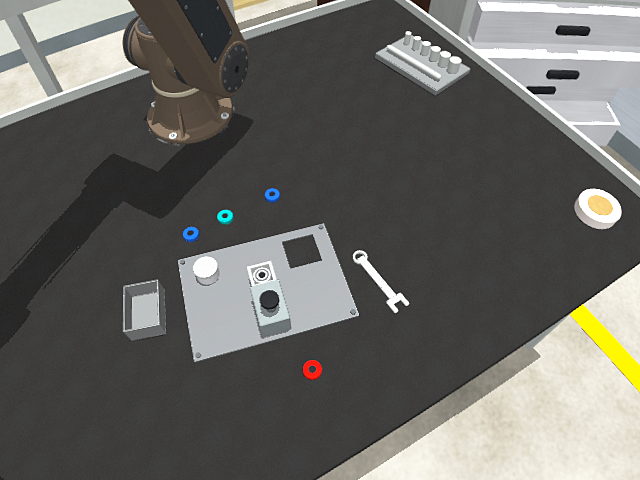

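The top view shows the plate with corners at about (319,160), (487,199), (464,320) and (289,280). The pad is at (330,258) on the left, the tin at (441,283), the magazine at (390,237) and the cap at (403,188). The scene view agrees, with the cap at (269,299) and the pad at (302,250).

```bash
cat > h.py <<'E'
from workcell import robot, imaging
import cv2, numpy as np
from scipy.spatial.transform import Rotation as R
def cam(n):
    s=robot.read_state(); d=imaging.get_image(n)
    if n=="wrist":
        T=np.eye(4); T[:3,:3]=rot(s).as_matrix(); T[:3,3]=s["tool_pos"]; d["extrinsics"]=T@d["T_tool_cam"]
    return d
def rot(s):
    w,x,y,z=s["orientation"]; return R.from_quat([x,y,z,w])
def ray(d,uv):
    K=d["camera_matrix"]; uv=np.atleast_2d(np.float64(uv))
    p=(uv-[K[0][2],K[1][2]])/[K[0][0],K[1][1]]; q=p.copy()
    for _ in range(20): q=p/(1+d["k1"]*(q**2).sum(1,keepdims=True))
    E=np.array(d["extrinsics"]); return E[:3,3],np.c_[q,np.ones(len(q))]@E[:3,:3].T
def plane(d,uv,z):
    o,r=ray(d,uv); return o+r*((z-o[2])/r[:,2])[:,None]
def quad(mask,near):
    cs=cv2.findContours(mask.astype(np.uint8),cv2.RETR_LIST,cv2.CHAIN_APPROX_NONE)[0]
    cs=[c for c in cs if cv2.contourArea(c)>200 and cv2.pointPolygonTest(c,near,False)>=0]
    return min(cs,key=cv2.contourArea)
E
python3 - <<'E'
from h import *
for n,pad,cap in (("top",(330,258),(403,188)),("scene",(302,250),(269,299))):
    d=cam(n); g=d["image"].max(2)
    pl=quad(g>95,(350,200) if n=="top" else (220,310))
    box=cv2.boxPoints(cv2.minAreaRect(pl)); P=cv2.approxPolyDP(cv2.convexHull(pl),8,True)[:,0]
    W=plane(d,P,.006); print(n,"plate",P.tolist(),W[:,:2].round(4).tolist(), np.linalg.norm(W-np.roll(W,1,0),axis=1).round(4))
    c=quad(g<70,pad); W=plane(d,c[:,0],.006)[:,:2].astype(np.float32)
    r=cv2.minAreaRect(W*1000); print("pad",r)
    c=quad(g<75,cap); W=plane(d,c[:,0],.1)[:,:2].astype(np.float32)
    print("cap",cv2.minEnclosingCircle(W*1000),cv2.minAreaRect(W*1000),cv2.boundingRect(c))
    if n=="top": cv2.imwrite("pics/crop.png",cv2.resize(d["image"][150:330,280:500],None,fx=3.4,fy=3.3,interpolation=cv2.INTER_CUBIC))
    t=plane(d,[(441,283)] if n=="top" else [(206,266)],.034); print("tin",t)
E
```

```text
top plate [[317, 159], [487, 198], [462, 321], [287, 278]] [[0.7395, 0.072], [0.6637, -0.2486], [0.4347, -0.1952], [0.5116, 0.1262]] [0.2343 0.3295 0.2352 0.3305]
pad ((549.4490356445312, 46.392608642578125), (64.4548568725586, 64.11526489257812), 76.72799682617188)
cap ((660.4782104492188, -78.50106811523438), 16.456958770751953) ((659.9573364257812, -78.87225341796875), (28.851530075073242, 29.741159439086914), 89.26981353759766) (395, 180, 18, 18)
tin [[ 0.50263719 -0.15263282  0.034     ]]
scene plate [[323, 223], [358, 315], [194, 361], [178, 260]] [[0.5091, 0.1224], [0.7369, 0.0685], [0.6624, -0.25], [0.436, -0.1963]] [0.327  0.2341 0.3271 0.2326]
pad ((549.2362670898438, 45.2186164855957), (68.0740966796875, 68.2804183959961), 76.74429321289062)
cap ((663.614013671875, -81.8091812133789), 18.9522762298584) ((663.629150390625, -81.53790283203125), (32.35902786254883, 37.682254791259766), 63.728633880615234) (260, 290, 19, 20)
tin [[ 0.49885527 -0.1504437   0.034     ]]
```

The plate sides match what was given (235 x 330 mm), and the cap predicted from the plate fits the measured cap within 2 mm. That gives feeder origin (.584,-.062), yaw -13.3°, and the pad at feeder (-59,+97). I'm heading for the plunger with the gripper shut.

```bash
cat >> h.py <<'E'
O=np.array([.5843,-.0620]); YAW=np.radians(-13.3); X=np.array([np.cos(YAW),np.sin(YAW)]); Y=np.array([-X[1],X[0]])
def F(fx,fy): return O+fx*X+fy*Y          # feeder -> world (m)
def inF(p): p=np.array(p)[...,:2]-O; return np.stack([p@X,p@Y],-1)
# goal attitude: tool z down, tool y = -feeder x, tool x = -feeder y
G=np.column_stack([np.r_[-Y,0],np.r_[-X,0],[0,0,-1]])
def to(fx,fy,z):
    s=robot.read_state(); r=rot(s)
    d=r.inv().apply(np.r_[F(fx,fy),z]-s["tool_pos"])
    print("t",round(s["t"],2),"F",inF(s["tool_pos"]).round(4),"z",round(s["tool_pos"][2],4),"shift",d.round(4),"turn",np.degrees((r.inv()*R.from_matrix(G)).as_rotvec()).round(2),"f",np.round(s["wrist_force"],1),"w",round(s["gripper_width"],4))
E
python3 -c "
from h import *
to(.08,0,.13)"
```

```text
t 0.2 F [-0.2425 -0.6566] z 0.226 shift [-0.6097  0.4041  0.0963] turn [ 6.00e-02  3.00e-02 -5.97e+01] f [ 0.5 -0.2  0.1] w 0.088
```

arm_command --moves '[[[-0.25, 0.166, 0, 0, 0, -25, -1], [-0.25, 0.166, 0, 0, 0, -25, -1], [-0.25, 0.166, 0, 0, 0, -25, -1], [-0.25, 0.166, 0, 0, 0, -25, -1], [-0.25, 0.166, 0, 0, 0, -25, -1]]]'

```text
t: 0.82
tool_pos: [0.3891, -0.4117, 0.2267]
orientation: [0.0, -0.359, 0.933, -0.0]
wrist_force: [-0.6, 0.3, -0.1]
gripper_width: 0.0432
```

```bash
python3 -c "
from h import *
to(.08,0,.13)"
```

```text
t 0.82 F [-0.1096 -0.3852] z 0.2267 shift [-0.4246  0.0631  0.0968] turn [-2.000e-02  1.000e-02 -3.465e+01] f [-0.6  0.3 -0.1] w 0.0432
```

arm_command --moves '[[[-0.28, 0.042, 0, 0, 0, -34.65, -1], [-0.28, 0.042, 0, 0, 0, -34.65, -1], [-0.28, 0.042, 0, 0, 0, -34.65, -1], [-0.28, 0.042, 0, 0, 0, -34.65, -1], [-0.28, 0.042, 0, 0, 0, -34.65, -1]]]'

```text
t: 1.45
tool_pos: [0.5694, -0.1925, 0.2264]
orientation: [0.0, -0.621, 0.784, 0.0]
wrist_force: [0.5, -0.6, -0.2]
gripper_width: 0.0008
```

```bash
python3 -c "
from h import *
to(.08,0,.13)"
```

```text
t 1.45 F [ 0.0155 -0.1304] z 0.2264 shift [-0.1302 -0.0648  0.0964] turn [0.   0.01 0.12] f [ 0.5 -0.6 -0.2] w 0.0008
```

arm_command --moves '[[[-0.065, -0.032, 0.03, 0, 0, 0, -1], [-0.13, -0.065, 0.06, 0, 0, 0, -1], [-0.13, -0.065, 0.096, 0, 0, 0, -1], [-0.13, -0.065, 0.096, 0, 0, 0, -1]]]'

```text
t: 1.95
tool_pos: [0.6594, -0.0817, 0.1254]
orientation: [-0.003, -0.621, 0.784, 0.002]
wrist_force: [-0.4, 0.6, -0.0]
gripper_width: 0.0005
```

```bash
python3 -c "
from h import *
to(.08,0,.075)
d=cam('wrist');cv2.imwrite('pics/w1.png',d['image'])"
```

```text
t 1.95 F [ 0.0776 -0.0019] z 0.1254 shift [-0.002  -0.0028  0.0503] turn [ 0.45 -0.12  0.06] f [-0.4  0.6 -0. ] w 0.0005
```

View pics/w1.png

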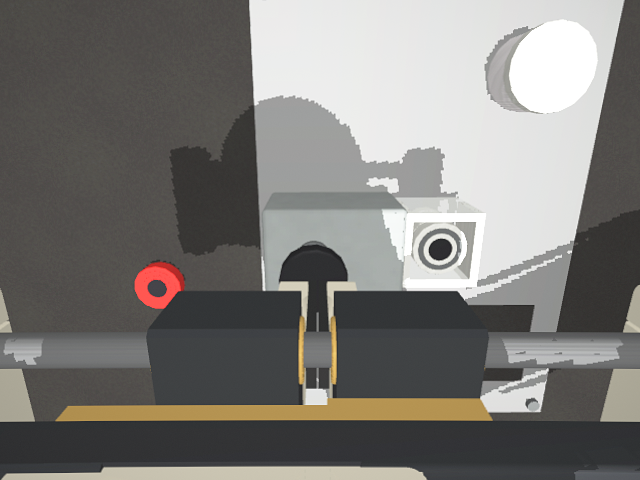

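The wrist view shows the shut fingertips centred over the black cap at about (314,275). I'm pressing down in gentle steps.

arm_command --moves '[[[0, -0.002, 0.02, 0, 0, 0, -1], [0, -0.002, 0.028, 0, 0, 0, -1], [0, -0.002, 0.034, 0, 0, 0, -1], [0, -0.002, 0.04, 0, 0, 0, -1], [0, -0.002, 0.046, 0, 0, 0, -1]]]'

```text
t: 2.62
tool_pos: [0.6632, -0.0849, 0.0882]
orientation: [0.001, -0.62, 0.784, -0.001]
wrist_force: [-8.6, 1.7, 18.4]
gripper_width: 0.0005
```

```bash
python3 -c "
from h import *
to(.08,0,.075)"
```

```text
t 2.62 F [ 0.082  -0.0041] z 0.0882 shift [-0.0041  0.002   0.0132] turn [-0.12 -0.02 -0.03] f [-8.6  1.7 18.4] w 0.0005
```

arm_command --moves '[[[-0.001, 0, 0.005, 0, 0, 0, -1], [-0.001, 0, 0.009, 0, 0, 0, -1], [-0.001, 0, 0.012, 0, 0, 0, -1], [-0.001, 0, 0.012, 0, 0, 0, -1], [-0.001, 0, 0.012, 0, 0, 0, -1]]]'

```text
t: 3.25
tool_pos: [0.6631, -0.0847, 0.0757]
orientation: [0.0, -0.62, 0.785, -0.001]
wrist_force: [-5.7, -3.1, 12.7]
gripper_width: 0.0005
```

```bash
python3 -c "
from h import *
to(.08,0,.075)"
```

```text
t 3.25 F [ 0.0819 -0.004 ] z 0.0757 shift [-0.004   0.002   0.0007] turn [-0.09 -0.07 -0.05] f [-5.7 -3.1 12.7] w 0.0005
```

arm_command --moves '[[[0, 0, 0.002, 0, 0, 0, -1], [0, 0, 0.003, 0, 0, 0, -1], [0, 0, 0.003, 0, 0, 0, -1]]]'

```text
t: 3.62
tool_pos: [0.6632, -0.0848, 0.0751]
orientation: [0.0, -0.62, 0.784, -0.001]
wrist_force: [-13.2, -1.1, 27.6]
gripper_width: 0.0003
```

The force rises to 28 N with no further travel at z = 75.1 mm, so the plunger is on its stop. I'm releasing it straight up.

arm_command --moves '[[[0, 0, -0.012, 0, 0, 0, -1], [0, 0, -0.03, 0, 0, 0, -1], [0, 0, -0.06, 0, 0, 0, -1], [0, 0, -0.11, 0, 0, 0, -1], [0, 0, -0.13, 0, 0, 0, -1]]]'

```text
t: 4.25
tool_pos: [0.6649, -0.0831, 0.2043]
orientation: [0.002, -0.62, 0.784, -0.002]
wrist_force: [0.5, -0.1, -0.5]
gripper_width: 0.0006
```

```bash
python3 -c "
from h import *
to(-.058,-.045,.1)
d=cam('scene');cv2.imwrite('pics/s1.png',cv2.resize(d['image'][170:380,120:430],None,fx=2.5,fy=2.5))
d=cam('top');cv2.imwrite('pics/t1.png',d['image'])"
```

```text
t 4.25 F [ 0.0832 -0.002 ] z 0.2043 shift [0.0433 0.1418 0.1034] turn [-0.32  0.1  -0.03] f [ 0.5 -0.1 -0.5] w 0.0006
```

View pics/s1.png

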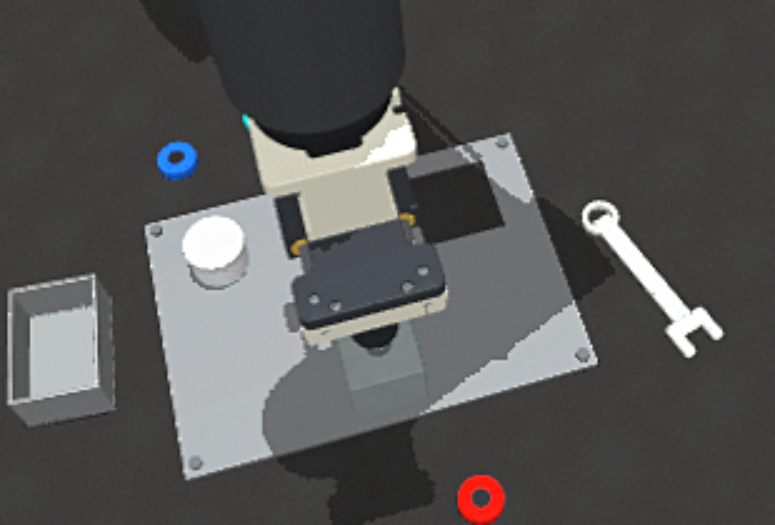

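The gripper hides the outlet in this view, so I'm moving it aside to use the wrist camera.

arm_command --moves '[[[-0.014, 0.047, 0, 0, 0, 0, -1], [-0.028, 0.094, 0, 0, 0, 0, -1], [-0.042, 0.142, 0, 0, 0, 0, -1], [-0.042, 0.142, 0, 0, 0, 0, -1], [-0.042, 0.142, 0, 0, 0, 0, -1]]]'

```text
t: 4.97
tool_pos: [0.535, -0.0092, 0.1998]
orientation: [0.0, -0.62, 0.784, -0.0]
wrist_force: [0.7, -0.3, -0.7]
gripper_width: 0.0006
```

```bash
python3 -c "
from h import *
to(-.058,-.045,.1)
d=cam('wrist');cv2.imwrite('pics/w2.png',d['image'])"
```

```text
t 4.97 F [-0.0601  0.0401] z 0.1998 shift [ 0.0851 -0.002   0.0998] turn [-0.04  0.02 -0.01] f [ 0.7 -0.3 -0.7] w 0.0006
```

View pics/w2.png

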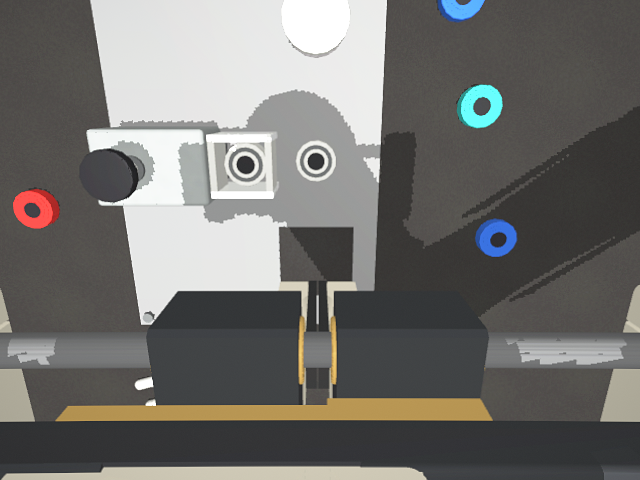

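The bearing is out at (316,161), the magazine is at (245,165) and the cap looks to be up at (108,175). The near edge of the pad is at row 228.

```bash
python3 -c "
from h import *
d=cam('wrist')
print('bearing',inF(plane(d,[(316,161)],.017)))
print('cap',inF(plane(d,[(108,175)],.1)),'tin',inF(plane(d,[(316,21)],.034)))
print('pad near corners',inF(plane(d,[(279.5,227.5),(353,227.5)],.006)))
to(-.058,-.042,.1)"
```

```text
bearing [[-0.05809446  0.00014151]]
cap [[ 0.07823668 -0.00063726]] tin [[-0.05838025 -0.10417094]]
pad near corners [[-0.02373376  0.06307395]
 [-0.09257373  0.06315739]]
t 5.08 F [-0.0596  0.0398] z 0.1993 shift [ 0.0818 -0.0018  0.0993] turn [ 0.01 -0.   -0.07] f [ 0.6  0.1 -0.3] w 0.0008
```

The bearing is at feeder (-58,0) mm and the pad centre is at about (-58,+97.5). I'll push along feeder +y with a 12 mm finger gap that cradles the disc, starting from the tin side.

arm_command --moves '[[[0.04, -0.0015, 0.02, 0, 0, 0, -0.73], [0.08, -0.0015, 0.06, 0, 0, 0, -0.73], [0.08, -0.0015, 0.1, 0, 0, 0, -0.73], [0.08, -0.0015, 0.13, 0, 0, 0, -0.73], [0.08, -0.0015, 0.13, 0, 0, 0, -0.73]]]'

```text
t: 5.7
tool_pos: [0.5164, -0.0885, 0.0671]
orientation: [-0.002, -0.62, 0.785, 0.001]
wrist_force: [0.2, -0.2, 1.4]
gripper_width: 0.0117
```

```bash
python3 -c "
from h import *
to(-.058,-.042,.01)"
```

```text
t 5.7 F [-0.06   -0.0414] z 0.0671 shift [ 0.0004 -0.0023  0.0571] turn [ 0.3  -0.12 -0.14] f [ 0.2 -0.2  1.4] w 0.0117
```

arm_command --moves '[[[0, -0.001, 0.02, 0, 0, 0, -0.73], [0, -0.001, 0.04, 0, 0, 0, -0.73], [0, -0.001, 0.052, 0, 0, 0, -0.73], [0, -0.001, 0.058, 0, 0, 0, -0.73], [0, -0.001, 0.058, 0, 0, 0, -0.73]]]'

```text
t: 6.32
tool_pos: [0.5191, -0.0878, 0.0118]
orientation: [-0.0, -0.62, 0.784, -0.0]
wrist_force: [-0.5, 0.4, 0.6]
gripper_width: 0.012
```

```bash
python3 -c "
from h import *
to(-.058,-.042,.01)"
```

```text
t 6.33 F [-0.0575 -0.0401] z 0.0118 shift [0.0019 0.0005 0.0018] turn [-0.01 -0.   -0.04] f [-0.5  0.4  0.6] w 0.012
```

arm_command --moves '[[[-0.006, 0, 0.001, 0, 0, 0, -0.73], [-0.013, 0, 0.001, 0, 0, 0, -0.73], [-0.021, 0, 0.001, 0, 0, 0, -0.73], [-0.03, 0, 0.001, 0, 0, 0, -0.73], [-0.04, 0, 0.001, 0, 0, 0, -0.73]]]'

```text
t: 6.95
tool_pos: [0.5282, -0.0482, 0.0106]
orientation: [0.0, -0.62, 0.784, -0.0]
wrist_force: [-0.4, -0.2, 0.6]
gripper_width: 0.0118
```

```bash
python3 -c "
from h import *
to(-.058,.071,.0105)"
```

```text
t 6.95 F [-0.0578  0.0005] z 0.0106 shift [-0.0705  0.0003  0.0001] turn [-0.   -0.   -0.03] f [-0.4 -0.2  0.6] w 0.0118
```

arm_command --moves '[[[-0.01, 0, 0, 0, 0, 0, -0.73], [-0.02, 0, 0, 0, 0, 0, -0.73], [-0.029, 0, 0, 0, 0, 0, -0.73], [-0.037, 0, 0, 0, 0, 0, -0.73], [-0.044, 0, 0, 0, 0, 0, -0.73]]]'

```text
t: 7.58
tool_pos: [0.5382, -0.0056, 0.0105]
orientation: [-0.0, -0.62, 0.784, 0.0]
wrist_force: [0.4, -0.9, 0.4]
gripper_width: 0.0121
```

```bash
python3 -c "
from h import *
to(-.058,.071,.0105)
d=cam('top');cv2.imwrite('pics/t2.png',cv2.resize(d['image'][150:330,270:510],None,fx=3.3,fy=3.3))"
```

```text
t 7.58 F [-0.0578  0.0443] z 0.0105 shift [-0.0267  0.0002  0.    ] turn [ 0.01 -0.   -0.04] f [ 0.4 -0.9  0.4] w 0.0121
```

View pics/t2.png

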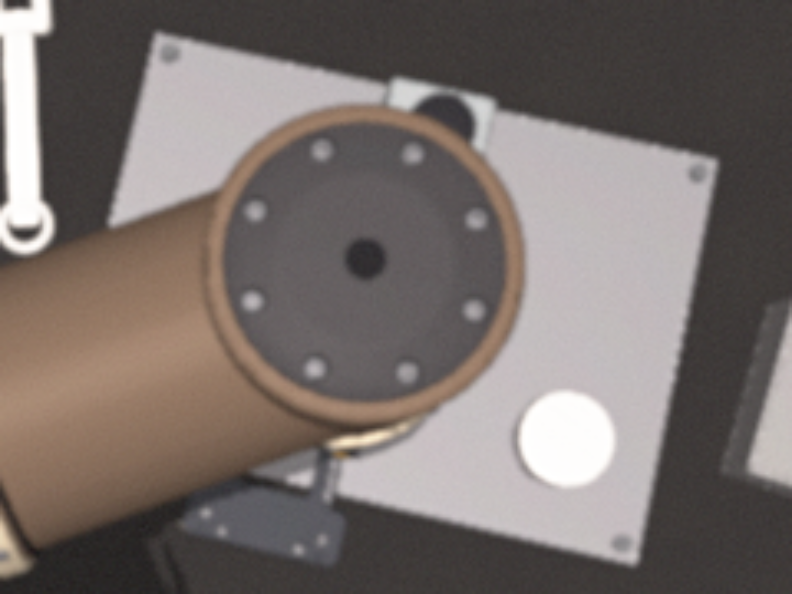

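The arm hides the bearing in this view, but the tin is still in place. I'll finish the push slowly, back off and rise, then look.

arm_command --moves '[[[-0.007, 0, 0, 0, 0, 0, -0.73], [-0.014, 0, 0, 0, 0, 0, -0.73], [-0.02, 0, 0, 0, 0, 0, -0.73], [-0.0245, 0, 0, 0, 0, 0, -0.73], [-0.027, 0, 0, 0, 0, 0, -0.73]]]'

```text
t: 8.25
tool_pos: [0.5445, 0.0205, 0.0105]
orientation: [-0.0, -0.62, 0.784, 0.0]
wrist_force: [0.4, 0.1, 0.6]
gripper_width: 0.0126
```

arm_command --moves '[[[0, 0, 0, 0, 0, 0, -0.73], [0.006, 0, 0, 0, 0, 0, -0.73], [0.02, 0, 0, 0, 0, 0, -0.73], [0.03, 0, -0.02, 0, 0, 0, -0.73], [0.03, 0, -0.07, 0, 0, 0, -0.73]]]'

```text
t: 8.88
tool_pos: [0.535, -0.0111, 0.0791]
orientation: [-0.003, -0.619, 0.785, 0.001]
wrist_force: [0.9, 0.8, 0.4]
gripper_width: 0.0121
```

arm_command --moves '[[[0, 0, -0.06, 0, 0, 0, -0.73], [-0.04, 0, -0.12, 0, 0, 0, -0.73], [-0.08, 0, -0.12, 0, 0, 0, -0.73], [-0.1, 0, -0.12, 0, 0, 0, -0.73], [-0.1, 0, -0.12, 0, 0, 0, -0.73]]]'

```text
t: 9.5
tool_pos: [0.5601, 0.0885, 0.1997]
orientation: [-0.001, -0.621, 0.784, 0.0]
wrist_force: [-1.3, -0.4, 0.4]
gripper_width: 0.0118
```

```bash
python3 -c "
from h import *
to(-.058,.071,.0105)
d=cam('wrist');cv2.imwrite('pics/w3.png',d['image'])"
```

```text
t 9.5 F [-0.0582  0.1409] z 0.1997 shift [ 0.0697 -0.0004  0.1892] turn [ 0.07 -0.04  0.02] f [-1.3 -0.4  0.4] w 0.0118
```

View pics/w3.png

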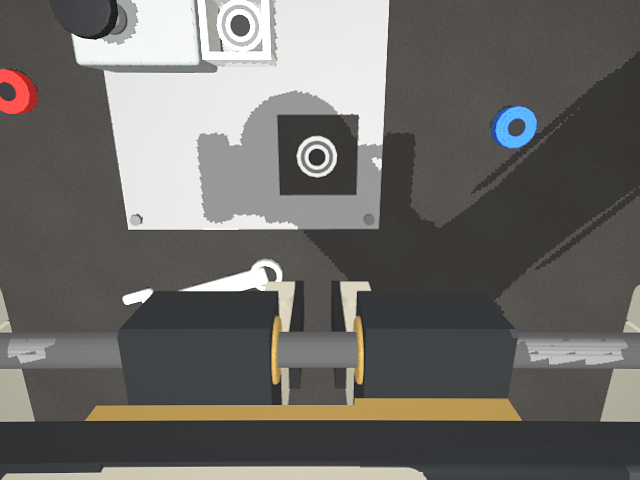

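The bearing at (317,157) lies centrally on the pad, whose corners are about (278,114) and (358,195). The spanner and the magazine stack are in place. I'll do a last numeric check with all the edges in view, then hand in.

```bash
python3 -c "
from h import *
d=cam('wrist')
b=inF(plane(d,[(317,157)],.017))[0]; p=inF(plane(d,[(278,114.5),(358,115),(279,195),(357,194)],.006))
print('bearing-pad mm',(b-p.mean(0))*1000,'pad sides',np.ptp(p,0)*1000)
print('top stack',inF(plane(d,[(240,25)],.039)))
d=cam('top'); cs=cv2.findContours((d['image'].min(2)>225).astype(np.uint8)[230:330,400:480],cv2.RETR_EXTERNAL,2)[0]
if cs:
    (u,v),r=cv2.minEnclosingCircle(max(cs,key=cv2.contourArea)); print('tin px',u+400,v+230,r)
s=robot.read_state(); print(s['t'],np.abs(s['dq']).max()); print(robot.job_done())"
```

```text
bearing-pad mm [ 0.90112684 -0.17523554] pad sides [71.17940021 70.21536794]
top stack [[-0.00171311 -0.00064374]]
tin px 441.5 282.5 14.30044937133789
9.65 0.004055902948218505
the job is handed in; nothing more can be done
None
```

I pressed the plunger once and let it spring back, so one bearing came out. I nudged that bearing about 97 mm along the plate onto the pad with the slightly opened fingertips, without lifting it. The job was handed in at about 9.7 s; no verdict was reported.

**Plunger:** it reached its stop at z = 75.1 mm, where the force rose to 28 N with no further travel. After release, the wrist camera put the cap where it should be at rest height, to about 2 mm.

**Bearing:** it lies about 1 mm from the pad's centre, against a limit of 19 mm. The pad measured 71 x 70 mm in the same view, close to its given 70 x 70 mm.

**Other bearings:** the top of the magazine stack is within 2 mm of the axis. The two below it can't be seen directly.

**Bystanders:** the tin is at the same pixel as at the start. The spanner looked in place but I did not measure it. The bin was not checked after the push.

No check failed. The last top and scene views before the push was finished were blocked by the arm, so the result rests on the wrist camera.

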